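Strip the stud-mounted bracket and tidy the bench

ROBOT

A 7-joint arm with a two-finger parallel gripper is mounted at the origin on the work surface. World frame = base frame: x ahead of the robot, y to its left, z up, the work surface at z = 0. Lengths are in m, angles in degrees, forces in N, time in s.
With the tool pointing down it reaches from about 0.425 to 1.025 m from the base axis. Payload 9.4 kg.
Tool frame: the origin (TCP) lies midway between the tips of the shut fingers; the grasp point (between the pads) lies 19 mm behind it (robot.tcp_to_grasp is the distance from the TCP to the grasp point, in m); z points along the fingers, y is the line along which they close (so a half turn about z gives the same grasp; the last joint's range is limited). The gripper opens to 93 mm and grips with 3 to 60 N. Pads are 15 mm wide; open, the fingers measure 128 mm over their backs; the gripper's body (75 mm by 188 mm) begins 65 mm behind the grasp point.
Start: joints at [64.59, 34.337, -0.143, 91.639, 0.103, 54.024, -4.572], TCP at [0.26, -0.677, 0.219] pointing down, gripper open.
Joint ranges: [-147.43, 147.43], [-19.82, 112.94], [-74.19, 73.91], [6.32, 146.72], [-59.91, 239.91], [6.04, 106.73], [-150.56, 150.56]. Speed limits (degrees/s): [127.2, 127.2, 172.46, 172.46, 180, 180, 180].

INTERFACE

Orientations are given as a 3x3 rotation matrix whose columns are the frame's x, y, z axes.
In Python, from cell import robot gives the robot as it stands. The module is installed in compiled form; this text tells all that it offers.
- The arm moves only by the tool play_rows, never from a script. Its argument "deltas" is text: rows parted by semicolons, each of 7 numbers parted by spaces: the finger opening in mm, from 0 to 93, then the shift along the world's x, y, z in mm, then the turn, a rotation vector about the world's x, y, z in degrees. A call has 1 to 12 rows; each row shifts and turns the commanded pose from where the row before left it; what a row does not reach is not made up. A row lasts 1/8 s, in which the tool goes at most 62.5 mm and 10.7 degrees, less where a joint would pass 70% of its speed; a pose out of reach is approached as far as the arm can. A call with a gripper value outside its range is refused whole. The fingers move at their own pace and stop on an object; "force" is the grip in N (left out, the last holds). Time passes only in rows, so rows that do not move let the fingers close. It gives the time, the measured TCP pose, the force, the opening and the grip force at its end, in the units of the state.
- robot.state(): the state, without advancing time (a new reading comes with each control period).
- robot.camera(name): name is "scene" or "top" or "wrist"; returns a dict with "pixels" (420x560x3 uint8, blue, green, red), "range_z" (420x560 float32, m along the optical axis (not along the pixel's ray), 0 where there is no reading), "fx", "fy", "cx", "cy" (pixels), "k1" (the pictures are not rectified: a ray, as slopes to the right and down, at radius r is drawn at 1 + k1 r^2 times it, then the intrinsics apply), "R" (3x3) and "t" (3): a world point X has camera coordinates R X + t. Camera axes: x right, y down, z forward; pixel columns grow to the right and rows downward; lengths in m; the calibration is good to about 2 mm. A picture is of the moment at which its call begins.
- robot.hand_in(): hands the job in; it is judged then, once.
Trained networks look in the newest picture that a camera, given by its name, has taken for a name from the list of things; names that differ only in an ending like _2 or _b are one class to them, and where a whole thing is asked for, a point or a joint stands for the part that bears it (a point fixed in the world has none). Each returns a list of dicts, best first, with "confidence" (0 to 1); they miss things now and then, are a little off and sometimes report something else, mostly with a low value. They report only what shows in the picture. A call takes as long as a camera call. They do not tell look-alikes from the thing itself.
- robot.spot_in(label, camera): "location" ([x, y, z] in m, in the coordinates of the camera as it stood for that picture, good to about 4 mm: the middle of the surface that is visible of it).
- robot.place_of(label, camera): "location" ([x, y, z] in m, in the coordinates of the camera as it stood for that picture, good to about 4 mm: a listed point, or the origin of a listed thing).
The state is a dict: "time_s": time; "joint_pos": joint angles; "qd": joint speeds; "tau": joint torques, N m; "ee_pos": TCP position; "eef_rot": TCP orientation; "contact_force": force on the tool from outside, world axes, zero at the start; "torque": the same for the moment, N m; "gripper_width": finger opening in m; "grip_force": force on a finger pad.
Only numpy, scipy, OpenCV 4.12 (cv2) and the standard library are available. Lean on these libraries where they do the work, as an engineer would, in place of code of your own. Each camera call takes 0.05 s, during which the arm holds its last target. There are 200 camera calls.

TASK

Strip the black unit on the repair bench: lift its loose cover off and set it down upright on the bare bench, then take the wing nut, the washer, the spacer and the bracket off the stud one at a time, and lay them in the steel parts tray in that same order. The nut is already unscrewed and lifts straight off. Before you finish, lay every tool that is lying about flat in its own cut-out in the tool tray, and leave the tape roll, pen pot and jar where they are.

Things in the scene. Friction and masses are not known exactly. Their poses are not given: they have to be found in the camera images.
- stud_base (a point): Foot of the fixed stud (10 mm thick, 58 tall, last 8 tapered) on the deck of the fixed black chassis (160 x 120 x 35 mm box; deck 35 mm above the bench). Chassis centre: 28 mm along this +x, its long way; z up. Stack above deck: bracket plate 0 to 6 mm, spacer 6 to 30, washer 30 to 36, nut 36 to 58. All slide freely off; nothing is screwed tight.
- cover_handle (a point): Loose black cover over the stack: open box upside down, 140 (x) x 100 x 70 mm, 4 mm walls, standing on the deck. Handle bar on top across its middle, along y: 70 long, 14 wide (x), 10 high, gap of 10 beneath. Point: bar centre, 85 mm above the lower rim, 5 mm below the top. Lift 70 mm or more to clear the stud.
- cover_foot (a point): Centre of the cover's open lower rim; z up when upright; height 0 when on the bench. Bare bench for the cover: nearer the robot than the chassis, between the trays, on the left (+y), around x 0.49, y 0.12 (bench z = 0; cover's long way along y); the loose tools start clear of it.
- nut_centre (a point): Brass wing nut: square hub 24 x 24 mm, 22 mm high, hole 13 mm; two wings 7 mm thick along +-x to 34 mm from the axis, top of wings about 26 mm above the underside. Best gripped across the hub along y, with fingertips above the washer. Point: hub centre, 11 mm above the underside.
- washer_centre (a point): Flat steel washer, 50 mm across, 6 mm thick, hole 14 mm; it overhangs the spacer by 7 mm all round. Point: its centre, 3 mm above the underside.
- spacer_centre (a point): Grey plastic spacer tube, 36 mm across, 24 mm high, hole 14 mm, standing upright. Point: its centre, 12 mm above the underside.
- bracket_lug (a point): Aluminium bracket: plate 100 x 44 x 6 mm with a 16 mm hole, and an upright lug 28 mm long (x), 10 thick (y), 40 high on the plate, to grip along y. Plate runs from 22 mm behind the hole to 78 beyond along x. Point: lug centre, 62 mm from the hole along +x, 26 mm above the plate's underside. Lift 65 mm straight up to clear the stud.
- bracket_hole (a point): Centre of the hole in the bracket's plate, 3 mm above its underside.
- tray_floor (a point): Inner floor centre (5 mm above the bench) of the fixed steel parts tray, 180 x 180 mm inside, 190 outside, walls 17 mm high from the bench; x, y along its sides. Empty at first. The four parts fit side by side: e.g. bracket along y at x = +55 mm; nut (wings along y), washer, spacer at about x = -40, y = -55, +5, +60 mm.
- tool_tray: Fixed square tool tray 190 x 190 mm: black foam, top 16 mm above the bench, with three shaped cut-outs 10 mm deep showing a white floor (6 mm above the bench), side by side across y, tool heads to the tray's +x. Each cut-out is 4 mm wider than its tool all round. Origin: centre of the underside.
- scraper_grip (a point): Scraper: wooden handle 85 mm long, 24 mm wide, 24 mm high (from -50 to +35 mm), then flat steel blade 44 mm wide, 6 mm thick, to +85 mm; lying flat. Point (0): on the handle near the centre of mass, half-way up (12 mm above the underside); x along the tool to its head, z up. May be absent.
- tkey_grip (a point): T-shaped steel key: shaft 105 mm long, 20 mm wide, 24 mm high (-55 to +50 mm), crossbar 56 mm wide, 22 mm long at the +x end (to +72 mm); lying flat. Point (0): on the handle near the centre of mass, half-way up (12 mm above the underside); x along the tool to its head, z up. May be absent.
- driver_grip (a point): Screwdriver: black flat-sided handle 85 mm long, 30 mm wide, 24 mm high (-45 to +40 mm), then steel shaft 12 mm wide to +90 mm; lying flat. Point (0): on the handle near the centre of mass, half-way up (12 mm above the underside); x along the tool to its head, z up. May be absent.
- scraper_pocket (a point): Where scraper_grip comes to lie when the scraper is seated in its cut-out (18 mm above the bench); x is the direction for its head.
- tkey_pocket (a point): The same for the T-key, in the cut-out with the broad cross at its +x end.
- driver_pocket (a point): The same for the screwdriver, in the cut-out that narrows at its +x end.
- tape_roll: Bystander: grey tape roll 90 mm across, 24 mm high, lying on the bench. Origin under its centre.
- pen_pot: Bystander: white round pot 70 mm across, 70 mm high. Origin under its centre.
- jar: Bystander: clear jar 60 mm across, 80 mm high, steel cap. Origin under its centre.
Things that resemble listed ones, but are neither listed nor needed, are in the scene too. What is shaped like the part that bears tkey_grip but blue or green is not meant.

How it is judged (in metres and radians):
On the way, in this order (a step that is already met when the one before it is completed fails the run):
1. the cover stands upright on the bench (height (world z) of cover_foot below 0.008 m and angle between cover_foot's own z axis and vertical below 0.08 rad and linear speed of cover below 0.05 m/s), for 0.2 s.
2. the wing nut is in the parts tray (x of nut_centre in the frame of tray_floor between -0.085 and 0.085 m and y of nut_centre in the frame of tray_floor between -0.085 and 0.085 m and z of nut_centre in the frame of tray_floor below 0.035 m and linear speed of nut below 0.05 m/s and contact force between the fingers and nut below 0.5 N), for 0.2 s.
3. the washer is in the parts tray (x of washer_centre in the frame of tray_floor between -0.085 and 0.085 m and y of washer_centre in the frame of tray_floor between -0.085 and 0.085 m and z of washer_centre in the frame of tray_floor below 0.035 m and linear speed of washer below 0.05 m/s and contact force between the fingers and washer below 0.5 N), for 0.2 s.
4. the spacer is in the parts tray (x of spacer_centre in the frame of tray_floor between -0.085 and 0.085 m and y of spacer_centre in the frame of tray_floor between -0.085 and 0.085 m and z of spacer_centre in the frame of tray_floor below 0.035 m and linear speed of spacer below 0.05 m/s and contact force between the fingers and spacer below 0.5 N), for 0.2 s.
5. the bracket is in the parts tray (x of bracket_hole in the frame of tray_floor between -0.085 and 0.085 m and y of bracket_hole in the frame of tray_floor between -0.085 and 0.085 m and z of bracket_hole in the frame of tray_floor below 0.02 m and linear speed of bracket below 0.05 m/s and x of bracket_lug in the frame of tray_floor between -0.092 and 0.092 m and y of bracket_lug in the frame of tray_floor between -0.092 and 0.092 m and contact force between the fingers and bracket below 0.5 N), for 0.2 s.
At the end, for the whole second after the job is handed in: Cover upright on the bench (rim within 8 mm, 0.08 rad); nut, washer, spacer, bracket all lying inside the parts tray; each tool present in its own cut-out (within 9 mm sideways, 4 mm in height, 0.15 rad), head to the tray's +x; all at rest (all of step 1 and x of nut_centre in the frame of tray_floor between -0.085 and 0.085 m and y of nut_centre in the frame of tray_floor between -0.085 and 0.085 m and z of each of nut_centre, washer_centre, spacer_centre in the frame of tray_floor below 0.035 m and linear speed of each of nut, washer, spacer, bracket, scraper, tkey, driver below 0.05 m/s and x of washer_centre in the frame of tray_floor between -0.085 and 0.085 m and y of washer_centre in the frame of tray_floor between -0.085 and 0.085 m and x of spacer_centre in the frame of tray_floor between -0.085 and 0.085 m and y of spacer_centre in the frame of tray_floor between -0.085 and 0.085 m and x of bracket_hole in the frame of tray_floor between -0.085 and 0.085 m and y of bracket_hole in the frame of tray_floor between -0.085 and 0.085 m and z of bracket_hole in the frame of tray_floor below 0.02 m and x of bracket_lug in the frame of tray_floor between -0.092 and 0.092 m and y of bracket_lug in the frame of tray_floor between -0.092 and 0.092 m and horizontal distance between scraper_grip and scraper_pocket below 0.009 m and z of scraper_grip in the frame of scraper_pocket between -0.005 and 0.004 m and angle between the x axis of each of scraper_grip, tkey_grip, driver_grip and the x axis of tool_tray, either way round below 0.15 rad and angle between each of scraper_grip, tkey_grip, driver_grip's own z axis and vertical below 0.12 rad and horizontal distance between tkey_grip and tkey_pocket below 0.009 m and z of tkey_grip in the frame of tkey_pocket between -0.005 and 0.004 m and horizontal distance between driver_grip and driver_pocket below 0.009 m and z of driver_grip in the frame of driver_pocket between -0.005 and 0.004 m); the robot touches nothing.
It fails at once if the tape roll is moved by more than 30 mm (distance of tape_roll from where it was at the start of the episode above 0.03 m).
It fails at once if the pen pot is moved by more than 30 mm (distance of pen_pot from where it was at the start of the episode above 0.03 m).
It fails at once if the jar is moved by more than 30 mm (distance of jar from where it was at the start of the episode above 0.03 m).
It fails at once if a part is lifted with another still on top of it on the stud ((z of bracket_hole in the frame of stud_base above 0.015 m and horizontal distance between each of bracket_hole, spacer_centre and stud_base below 0.02 m) or (z of spacer_centre in the frame of stud_base above 0.03 m and horizontal distance between each of spacer_centre, washer_centre and stud_base below 0.02 m) or (z of washer_centre in the frame of stud_base above 0.045 m and horizontal distance between each of washer_centre, nut_centre and stud_base below 0.02 m)).
Of scraper, tkey, driver only 1 to 3 are there at a start; the rules pass over those that are not, and their reading is None.
At some moment in a run one of scraper, tkey, driver may be knocked a few centimetres aside while the robot is not near it.
It also fails if it takes over 210 s, if anything falls off the work surface, if the arm or the gripper's body presses on something with over 40 N, if the wrist force passes 120 N, or if a joint passes its speed limit or range.

## Working session

There is one attempt and no reset: what is moved stays moved. The work goes in short steps, Python scripts to look and compute and a tool call to move; the robot and the scene stay as the last step left them, time stands still between calls to the robot, and variables do not carry over. Pictures are saved under pics/ and viewed, at most 14 in all, crops included, and the job is handed in when it is done.

Besides the shell and the picture viewer there is one more tool, called after ">>>" by a JSON object that holds its "fn" and its "kwargs", one argument or row to a line. play_rows: Moves the arm, as the interface text tells. Its arguments: {"type":"object","properties":{"deltas":{"type":"string"},"force":{"type":"number"}},"required":["deltas"]}

```bash
mkdir -p pics
cat > h.py <<'E'
import numpy as np, cv2
from cell import robot
def cam(n):
    return robot.camera(n)
def w(c,p): return c["R"].T@(np.array(p)-c["t"])
def pix(c,X):
    p=c["R"]@np.array(X)+c["t"]; x,y=p[0]/p[2],p[1]/p[2]; r=1+c["k1"]*(x*x+y*y)
    return c["fx"]*x*r+c["cx"],c["fy"]*y*r+c["cy"]
def cloud(c):
    h,wd=c["range_z"].shape
    u,v=np.meshgrid(np.arange(wd),np.arange(h))
    a=(u-c["cx"])/c["fx"]; b=(v-c["cy"])/c["fy"]; x,y=a.copy(),b.copy()
    for _ in range(8):
        r=1+c["k1"]*(x*x+y*y); x,y=a/r,b/r
    z=c["range_z"]; P=np.stack([x*z,y*z,z],-1)
    return (P-c["t"])@c["R"]
def st():
    s=robot.state(); print(round(s["time_s"],2),np.round(s["ee_pos"],4),"w",round(s["gripper_width"],4),"g",np.round(s["grip_force"],1),"F",np.round(s["contact_force"],1)); return s
E
python3 - <<'E'
from h import *
for n in ["top","scene"]:
    c=cam(n); cv2.imwrite(f"pics/{n}0.png",c["pixels"])
    print(n,np.round(c["t"],3))
    for l in ["stud_base","cover_handle","cover_foot","tray_floor","tool_tray","scraper_grip","tkey_grip","driver_grip","scraper_pocket","tkey_pocket","driver_pocket","tape_roll","pen_pot","jar"]:
        for d in robot.place_of(l,n)[:4]:
            X=w(c,d["location"]); print(l,round(d["confidence"],2),np.round(X,3),np.round(pix(c,X)))
s=st();print(np.round(s["eef_rot"],3))
E
```

```text
top [0.043 0.501 1.213]
cover_handle 0.7 [ 0.65  -0.021  0.125] [297. 150.]
tool_tray 0.62 [ 0.475  0.353 -0.003] [155. 232.]
tool_tray 0.33 [0.448 0.413 0.016] [130. 242.]
scraper_grip 0.77 [ 0.494 -0.151  0.01 ] [347. 219.]
scraper_grip 0.26 [0.697 0.292 0.004] [177. 148.]
tkey_grip 0.89 [ 0.482 -0.038  0.012] [304. 224.]
tkey_grip 0.79 [ 0.214 -0.295  0.009] [409. 327.]
tkey_grip 0.64 [0.327 0.116 0.012] [246. 287.]
scraper_pocket 0.62 [0.458 0.291 0.018] [177. 237.]
tkey_pocket 0.64 [ 0.648 -0.02   0.127] [296. 151.]
tkey_pocket 0.63 [0.455 0.356 0.018] [152. 239.]
driver_pocket 0.9 [0.449 0.413 0.015] [130. 242.]
tape_roll 0.78 [0.769 0.162 0.   ] [226. 121.]
pen_pot 0.63 [ 0.693  0.292 -0.002] [178. 150.]
pen_pot 0.62 [ 0.648 -0.019  0.123] [296. 151.]
jar 0.88 [ 0.784 -0.064  0.003] [310. 113.]
scene [-0.27  -0.199  1.303]
cover_handle 0.66 [ 0.649 -0.017  0.121] [298. 250.]
tray_floor 0.86 [ 0.462 -0.335  0.001] [132. 285.]
tool_tray 0.68 [ 0.476  0.354 -0.002] [373. 193.]
scraper_grip 0.82 [ 0.485 -0.15   0.006] [211. 260.]
scraper_grip 0.38 [ 0.472 -0.035  0.015] [251. 236.]
tkey_grip 0.83 [ 0.213 -0.298  0.016] [120. 211.]
tkey_grip 0.6 [0.326 0.115 0.012] [274. 187.]
tkey_grip 0.55 [ 0.476 -0.035  0.009] [252. 239.]
driver_grip 0.53 [0.692 0.298 0.   ] [412. 247.]
scraper_pocket 0.76 [0.458 0.291 0.021] [353. 190.]
tkey_pocket 0.72 [0.454 0.357 0.018] [369. 183.]
driver_pocket 0.89 [0.447 0.416 0.015] [383. 177.]
tape_roll 0.56 [ 0.765  0.166 -0.001] [393. 290.]
pen_pot 0.71 [ 0.697  0.296 -0.002] [413. 249.]
1.5 [ 0.26   -0.6768  0.2186] w 0.093 g 0.0 F [-1.  -0.6 -0.4]
[[ 0.933  0.359 -0.   ]
 [ 0.359 -0.933 -0.   ]
 [-0.     0.    -1.   ]]
```

```bash
python3 -c "
import cv2
a=cv2.imread('pics/top0.png');cv2.imwrite('pics/top0b.png',cv2.resize(a[90:390,90:490],(800,600),interpolation=cv2.INTER_CUBIC))"
```

```text
(no output)
```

View pics/top0b.png

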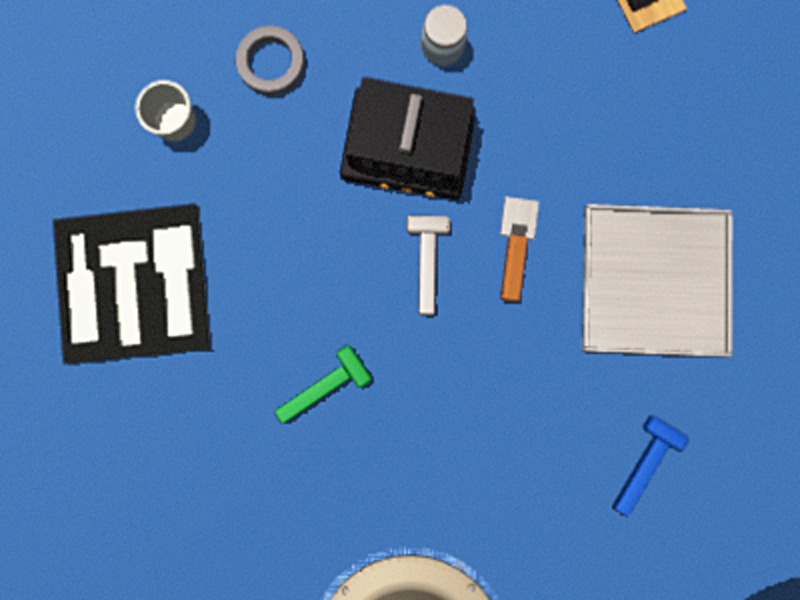

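The crop shows the cover with its handle at (410,123) and the parts tray at (658,280). The tool tray is at (130,283). The steel T-key is at (428,265) and the scraper at (513,250); there is no driver. The T look-alikes are green at (325,385) and blue at (650,465). Only the grey-white one fits tkey. Next I'll measure the orientations.

```bash
cat >> h.py <<'E'
def rect(P,m,keep=None):
    Q=P[m][:,:2].astype(np.float32)
    (cx,cy),(a,b),t=cv2.minAreaRect(Q*1000)
    if a<b: a,b,t=b,a,t+90
    return np.round([cx,cy,a,b,(t+90)%180-90],1),len(Q),round(float(np.median(P[m][:,2])),4)
def box(P,x0,x1,y0,y1,z0,z1):
    return (P[...,0]>x0)&(P[...,0]<x1)&(P[...,1]>y0)&(P[...,1]<y1)&(P[...,2]>z0)&(P[...,2]<z1)
E
python3 - <<'E'
from h import *
for n in ["top","scene"]:
    c=cam(n);P=cloud(c)
    g=c["pixels"].astype(int)
    print(n)
    print("bench z",np.median(P[box(P,.45,.55,.08,.18,-.05,.05)][:,2]))
    print("handle",rect(P,box(P,.55,.75,-.12,.08,.113,.15)))
    print("covertop",rect(P,box(P,.55,.75,-.15,.1,.097,.15)))
    print("partstray",rect(P,box(P,.33,.6,-.46,-.2,.010,.05)))
    print("tooltray",rect(P,box(P,.33,.6,.22,.48,.009,.05)))
    print("tkey",rect(P,box(P,.38,.56,-.09,.02,.012,.05)))
    print("tkeyshaft",rect(P,box(P,.38,.51,-.09,.02,.012,.05)))
    print("scrhandle",rect(P,box(P,.38,.56,-.2,-.1,.013,.05)))
    # white floor pockets
    wh=(g.min(-1)>170)&box(P,.36,.58,.25,.46,-.02,.03)
    k,L=cv2.connectedComponents(wh.astype(np.uint8))
    for i in range(1,k):
        m=L==i
        if m.sum()>100: print("pocket",rect(P,m))
E
```

```text
top
bench z -4.548643801652171e-05
handle (array([655.9,   9.1,  70.2,  68. , -13. ]), 174, 0.1243)
covertop (array([650.5, -17.3, 140.2, 102.4,  77.2]), 2334, 0.1053)
partstray (array([ 460.7, -334.1,  191.5,  190.6,   -4. ]), 770, 0.0155)
tooltray (array([475.3, 350.8, 192. , 191.8,   4.6]), 3395, 0.0153)
tkey (array([482.5, -35.3, 138.2,  54.3,  -2.8]), 510, 0.0232)
tkeyshaft (array([459.7, -32.5, 100.4,  32.1, -13.9]), 264, 0.0233)
scrhandle (array([ 494.8, -149.9,  112.6,   24.1,   -9.7]), 348, 0.0225)
pocket (array([477.3, 290.9, 140.4,  51.2,   5.3]), 748, 0.0058)
pocket (array([471.9, 417.1, 140.5,  35.6,   3.8]), 532, 0.0056)
pocket (array([463.6, 355.5, 134.3,  62.5,   4.6]), 621, 0.0057)
scene
bench z -0.00041462542961392815
handle (array([649.2, -18.1,  71. ,  14.2, -12.5]), 218, 0.1238)
covertop (array([648.6, -17.3, 140.8, 103.1,  77. ]), 2688, 0.1044)
partstray (array([ 460.2, -333.8,  193.6,  190.3,   -3.9]), 882, 0.0154)
tooltray (array([472.9, 351.1, 196.3, 196.1,   5. ]), 2059, 0.0157)
tkey (array([489.6, -39.8, 128.7,  32.8, -13.1]), 322, 0.0228)
tkeyshaft (array([467.9, -35.9,  84.2,  20.2,  -2.6]), 227, 0.0229)
scrhandle (array([ 488.1, -149.6,   98.6,   24.5,   -9.6]), 337, 0.0223)
pocket (array([ 4.679e+02,  4.190e+02,  1.383e+02,  3.210e+01, -3.000e-01]), 177, 0.0063)
pocket (array([462.7, 364.6, 139.7,  54.4,  -1.4]), 222, 0.0062)
pocket (array([477.5, 292.6, 144. ,  51.4,   3.1]), 328, 0.0059)
```

>>> {"fn": "play_rows", "kwargs": {
  "deltas": "93 30 50 0 0 0 -2.8;93 30 50 0 0 0 -2.8;93 30 50 0 0 0 -2.8;93 30 50 0 0 0 -2.8;93 30 50 0 0 0 -2.8;93 30 50 0 0 0 -2.8;93 30 50 0 0 0 -2.8;93 30 50 0 0 0 -2.8;93 30 50 0 0 0 -2.8;93 30 50 0 0 0 -2.8;93 30 50 0 0 0 -2.8;93 30 50 0 0 0 -2.8",
  "force": 30
}}

```text
time_s: 3.1
ee_pos: [0.6209, -0.0751, 0.2188]
eef_rot: [[0.976, -0.219, 0.0], [-0.219, -0.976, -0.0], [0.001, 0.0, -1.0]]
contact_force: [1.3, -0.3, 0.2]
gripper_width: 0.0929
grip_force: 0.0
```

>>> {"fn": "play_rows", "kwargs": {
  "deltas": "93 29 59 0 0 0 0;93 0 0 0 0 0 0;93 0 0 0 0 0 0;93 0 0 0 0 0 0"
}}

```text
time_s: 3.6
ee_pos: [0.6471, -0.0225, 0.2188]
eef_rot: [[0.976, -0.22, -0.0], [-0.22, -0.976, -0.001], [-0.0, 0.001, -1.0]]
contact_force: [-0.5, 0.6, 0.3]
gripper_width: 0.0933
grip_force: 0.0
```

Run:
```python
from h import *
s=st();print(np.round(s["eef_rot"],3))
c=cam("wrist");P=cloud(c);print("handle",rect(P,box(P,.55,.75,-.12,.08,.115,.14)),(c["range_z"]>0).mean())
for d in robot.place_of("cover_handle","wrist"): print(d["confidence"],w(c,d["location"]))
```

```text
3.6 [ 0.6471 -0.0225  0.2188] w 0.0933 g 0.0 F [-0.5  0.6  0.3]
[[ 0.976 -0.22  -0.   ]
 [-0.22  -0.976 -0.001]
 [-0.     0.001 -1.   ]]
handle (array([647.6, -18.2,  69.1,  13.6, -13.1]), 1320, 0.1254) 0.9957568027210885
0.94 [ 0.65183039 -0.02085981  0.11829325]
```

>>> {"fn": "play_rows", "kwargs": {
  "deltas": "93 1 4 -30 0 0 0;93 0 0 -30 0 0 0;93 0 0 -30 0 0 0;93 0 0 -18 0 0 0;93 0 0 0 0 0 0;0 0 0 0 0 0 0;0 0 0 0 0 0 0;0 0 0 0 0 0 0;0 0 0 0 0 0 0;0 0 0 0 0 0 0",
  "force": 50
}}

```text
time_s: 4.95
ee_pos: [0.6486, -0.0166, 0.1108]
eef_rot: [[0.976, -0.218, 0.0], [-0.218, -0.976, 0.0], [0.0, -0.0, -1.0]]
contact_force: [0.4, 0.2, -0.4]
gripper_width: 0.0476
grip_force: 0.0
```

```bash
python3 -c "
from h import *
st()"
```

```text
4.95 [ 0.6486 -0.0166  0.1108] w 0.0476 g 0.0 F [ 0.4  0.2 -0.4]
```

Still closing. The fingers move at about 75 mm/s.

>>> {"fn": "play_rows", "kwargs": {
  "deltas": "0 0 0 0 0 0 0;0 0 0 0 0 0 0;0 0 0 0 0 0 0;0 0 0 0 0 0 0;0 0 0 0 0 0 0;0 0 0 0 0 0 0;0 0 0 5 0 0 0;0 0 0 10 0 0 0"
}}

```text
time_s: 5.95
ee_pos: [0.6482, -0.0165, 0.1257]
eef_rot: [[0.976, -0.218, -0.001], [-0.218, -0.976, 0.0], [-0.001, 0.0, -1.0]]
contact_force: [-0.9, 0.1, -2.9]
gripper_width: 0.0134
grip_force: 50.0
```

>>> {"fn": "play_rows", "kwargs": {
  "deltas": "0 0 0 20 0 0 0;0 0 0 30 0 0 0;0 0 0 30 0 0 0;0 0 0 20 0 0 0;0 -18 18 0 0 0 1.6;0 -19 19 0 0 0 1.6;0 -19 19 0 0 0 1.6;0 -19 19 0 0 0 1.6;0 -19 18 0 0 0 1.6;0 -18 18 0 0 0 1.6;0 -18 18 0 0 0 1.6;0 -18 18 0 0 0 1.4"
}}

```text
time_s: 7.45
ee_pos: [0.4994, 0.1315, 0.2256]
eef_rot: [[1.0, 0.002, 0.0], [0.002, -1.0, 0.0], [0.0, -0.0, -1.0]]
contact_force: [0.2, 0.8, -2.1]
gripper_width: 0.0139
grip_force: 50.0
```

>>> {"fn": "play_rows", "kwargs": {
  "deltas": "0 0 0 0 0 0 0;0 0 0 -30 0 0 0;0 0 0 -35 0 0 0;0 0 0 -35 0 0 0;0 0 0 -25 0 0 0;0 0 0 -15 0 0 0;0 0 0 -6 0 0 0;0 0 0 -2 0 0 0;0 0 0 0 0 0 0"
}}

```text
time_s: 8.57
ee_pos: [0.501, 0.1304, 0.0782]
eef_rot: [[1.0, 0.0, 0.001], [0.0, -1.0, 0.0], [0.001, -0.0, -1.0]]
contact_force: [-0.1, -0.7, -1.6]
gripper_width: 0.0134
grip_force: 50.0
```

>>> {"fn": "play_rows", "kwargs": {
  "deltas": "0 0 0 -1 0 0 0;0 0 0 -1 0 0 0;0 0 0 0 0 0 0;30 0 0 0 0 0 0;30 0 0 0 0 0 0;30 0 0 0 0 0 0;30 0 0 0 0 0 0;30 0 0 30 0 0 0;30 0 0 60 0 0 0;30 0 0 50 0 0 0"
}}

```text
time_s: 9.82
ee_pos: [0.5005, 0.1303, 0.2175]
eef_rot: [[1.0, 0.0, 0.0], [0.0, -1.0, 0.0], [0.0, -0.0, -1.0]]
contact_force: [1.5, 0.1, 0.4]
gripper_width: 0.0299
grip_force: 0.0
```

Run:
```python
from h import *
st()
for n in ["top","scene"]:
    c=cam(n);P=cloud(c)
    print("cover",rect(P,box(P,.4,.6,.0,.25,.055,.08)))
    for l in ["stud_base","nut_centre","washer_centre","spacer_centre","bracket_lug","bracket_hole","tkey_grip","scraper_grip","cover_foot"]:
        for d in robot.place_of(l,n)[:3]:
            X=w(c,d["location"]); print(l,round(d["confidence"],2),np.round(X,3),np.round(pix(c,X)))
    u,v=map(int,pix(c,[.62,-.02,.05]))
    cv2.imwrite(f"pics/{n}1.png",cv2.resize(c["pixels"][max(0,v-50):v+50,u-65:u+65],None,fx=5,fy=5,interpolation=cv2.INTER_CUBIC)); print(u-65,max(0,v-50))
```

```text
9.82 [0.5005 0.1303 0.2175] w 0.0299 g 0.0 F [1.5 0.1 0.4]
cover (array([501.5,  82.2, 106.9,  35.1,  16.8]), 372, 0.0696)
stud_base 0.58 [ 0.642 -0.04   0.083] [304. 157.]
stud_base 0.55 [ 0.642 -0.044  0.034] [305. 162.]
nut_centre 0.51 [0.769 0.159 0.003] [227. 121.]
washer_centre 0.47 [ 0.642 -0.045  0.063] [306. 159.]
bracket_lug 0.93 [0.647 0.02  0.061] [280. 158.]
bracket_hole 0.9 [ 0.642 -0.045  0.04 ] [305. 161.]
bracket_hole 0.75 [0.454 0.357 0.015] [152. 239.]
tkey_grip 0.94 [ 0.213 -0.296  0.011] [409. 328.]
tkey_grip 0.81 [ 0.482 -0.037  0.014] [304. 225.]
tkey_grip 0.67 [0.5   0.129 0.09 ] [236. 216.]
scraper_grip 0.58 [ 0.476 -0.121  0.012] [336. 226.]
230 119
cover (array([501.1, 130.6, 142.8, 103.8,  89.1]), 1630, 0.0694)
stud_base 0.66 [ 0.642 -0.041  0.034] [285. 280.]
stud_base 0.54 [ 0.694  0.295 -0.004] [412. 249.]
nut_centre 0.68 [ 0.637 -0.043  0.079] [284. 265.]
washer_centre 0.6 [ 0.642 -0.041  0.067] [286. 270.]
spacer_centre 0.58 [ 0.643 -0.046  0.051] [284. 275.]
spacer_centre 0.49 [0.453 0.353 0.019] [368. 183.]
bracket_lug 0.93 [0.649 0.016 0.062] [310. 263.]
bracket_hole 0.96 [ 0.643 -0.041  0.039] [285. 278.]
tkey_grip 0.86 [0.323 0.117 0.013] [275. 186.]
tkey_grip 0.62 [ 0.477 -0.035  0.012] [252. 239.]
tkey_grip 0.62 [ 0.215 -0.3    0.013] [119. 213.]
scraper_grip 0.74 [ 0.468 -0.116  0.004] [221. 250.]
223 214
```

View pics/top1.png

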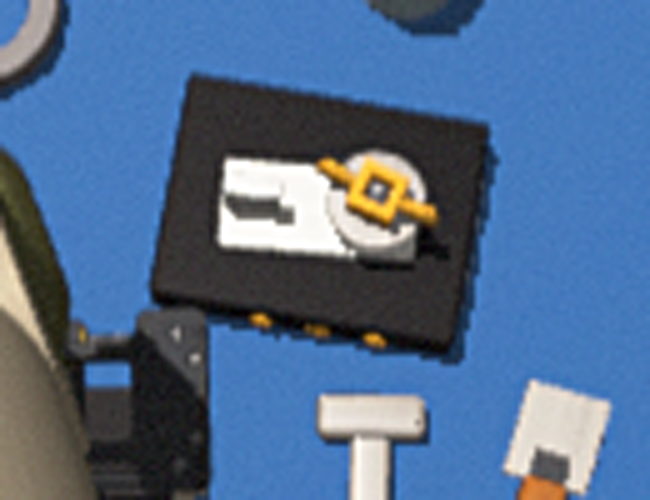

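>>> {"fn": "play_rows", "kwargs": {
  "deltas": "80 20 -25 5 0 0 9.4;80 20 -25 5 0 0 9.4;80 20 -25 5 0 0 9.4;80 20 -25 5 0 0 9.4;80 20 -25 5 0 0 9.4;80 20 -25 5 0 0 9.4;80 21 -24 3 0 0 9.6;80 0 0 0 0 0 0;80 0 0 0 0 0 0;80 0 0 0 0 0 0"
}}

```text
time_s: 12.08
ee_pos: [0.641, -0.0424, 0.2486]
eef_rot: [[0.406, 0.914, -0.0], [0.914, -0.406, 0.0], [0.0, -0.0, -1.0]]
contact_force: [0.9, -0.2, 0.5]
gripper_width: 0.0799
grip_force: 0.0
```

Run:
```python
from h import *
s=st();print(np.round(s["eef_rot"],3),np.round(s["joint_pos"],1))
c=cam("wrist");P=cloud(c);g=c["pixels"].astype(int)
print("nut",rect(P,box(P,.58,.70,-.1,.0,.083,.11)))
br=(g[...,2]-g[...,0]>60)&box(P,.58,.70,-.1,.0,.073,.11); print("brass",rect(P,br))
print("washer",rect(P,box(P,.58,.70,-.1,.0,.068,.0745)))
print("lug",rect(P,box(P,.58,.72,-.03,.08,.071,.11)))
print("plate",rect(P,box(P,.58,.72,-.1,.08,.038,.045)))
for l in ["nut_centre","washer_centre","bracket_lug","stud_base","bracket_hole"]:
    for d in robot.place_of(l,"wrist")[:2]: print(l,round(d["confidence"],2),np.round(w(c,d["location"]),4))
cv2.imwrite("pics/wr1.png",c["pixels"])
```

```text
12.07 [ 0.641  -0.0424  0.2486] w 0.0799 g 0.0 F [ 0.9 -0.2  0.5]
[[ 0.406  0.914 -0.   ]
 [ 0.914 -0.406  0.   ]
 [ 0.    -0.    -1.   ]] [  7.5  27.4 -13.  100.7   7.4  52.8 -32.5]
nut (array([640.1, -42.6,  63.7,  23.9,  62.8]), 785, 0.0936)
brass (array([640.1, -42.6,  63.6,  23.9,  62.8]), 744, 0.0936)
washer (array([639.6, -43.7,  49. ,  49. , -82.9]), 862, 0.0717)
lug (array([640.2,   1.2,  62.3,  37.8,  90. ]), 605, 0.0815)
plate (array([646.6,  -3.4, 110.2,  98.9,  68.2]), 1717, 0.0418)
nut_centre 0.82 [ 0.6408 -0.0454  0.0846]
washer_centre 0.59 [ 0.6438 -0.046   0.068 ]
bracket_lug 0.74 [0.6488 0.0137 0.061 ]
stud_base 0.66 [ 0.6405 -0.0443  0.0404]
```

View pics/wr1.png

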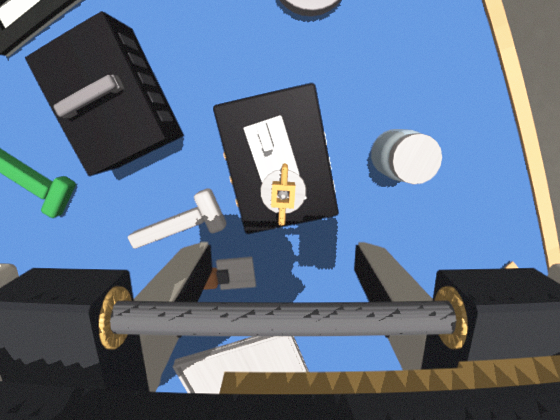

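>>> {"fn": "play_rows", "kwargs": {
  "deltas": "45 -1 -1 -40 0 0 -3;45 0 0 -40 0 0 0;45 0 0 -40 0 0 0;45 0 0 -35 0 0 0;45 0 0 -17 0 0 0;45 0 0 0 0 0 0;0 0 0 0 0 0 0;0 0 0 0 0 0 0;0 0 0 0 0 0 0;0 0 0 0 0 0 0;0 0 0 0 0 0 0;0 0 0 0 0 0 0",
  "force": 25
}}

```text
time_s: 13.88
ee_pos: [0.6411, -0.0447, 0.0778]
eef_rot: [[0.454, 0.891, 0.002], [0.891, -0.454, -0.0], [0.001, 0.001, -1.0]]
contact_force: [-1.2, 0.3, 7.3]
gripper_width: 0.024
grip_force: 25.0
```

>>> {"fn": "play_rows", "kwargs": {
  "deltas": "0 0 0 5 0 0 0;0 0 0 15 0 0 0;0 0 0 25 0 0 0;0 0 0 25 0 0 0;0 0 0 25 0 0 0;0 0 0 0 0 0 0"
}}

```text
time_s: 14.62
ee_pos: [0.6418, -0.0447, 0.1743]
eef_rot: [[0.454, 0.891, 0.004], [0.891, -0.454, -0.0], [0.002, 0.004, -1.0]]
contact_force: [-0.8, 0.1, -1.1]
gripper_width: 0.0235
grip_force: 25.0
```

>>> {"fn": "play_rows", "kwargs": {
  "deltas": "0 -25 -37.5 0 0 0 2.6;0 -25 -37.5 0 0 0 2.6;0 -25 -37.5 0 0 0 2.6;0 -25 -37.5 0 0 0 2.6;0 -25 -37.5 0 0 0 2.6;0 -25 -37.5 0 0 0 2.6;0 -25 -37.5 0 0 0 2.6;0 -25 -37.5 0 0 0 2.6;0 -25 -37.5 0 0 0 2.2;0 0 0 -40 0 0 0;0 0 0 -40 0 0 0;0 0 0 -30 0 0 0"
}}

```text
time_s: 16.12
ee_pos: [0.4147, -0.3819, 0.0597]
eef_rot: [[0.07, 0.998, -0.001], [0.998, -0.07, 0.001], [0.001, -0.001, -1.0]]
contact_force: [0.0, 0.4, -0.7]
gripper_width: 0.0238
grip_force: 25.0
```

>>> {"fn": "play_rows", "kwargs": {
  "deltas": "0 0 0 -25 0 0 0;0 0 0 -12 0 0 0;0 0 0 -9 0 0 0;0 0 0 -3 0 0 0;0 0 0 0 0 0 0"
}}

```text
time_s: 16.75
ee_pos: [0.4158, -0.3823, 0.013]
eef_rot: [[0.069, 0.998, 0.0], [0.998, -0.069, -0.0], [-0.0, 0.0, -1.0]]
contact_force: [-0.4, -0.6, -1.6]
gripper_width: 0.0234
grip_force: 25.0
```

>>> {"fn": "play_rows", "kwargs": {
  "deltas": "40 0 0 0 0 0 0;40 0 0 0 0 0 0;40 0 0 0 0 0 0;40 0 0 30 0 0 0;40 0 0 50 0 0 0;80 0 0 60 0 0 0;80 25 37.5 10 0 0 0;80 25 37.5 10 0 0 0;80 25 37.5 10 0 0 0;80 25 37.5 10 0 0 0;80 25 37.5 10 0 0 0;80 25 37.5 0 0 0 0"
}}

```text
time_s: 18.25
ee_pos: [0.5665, -0.1561, 0.2036]
eef_rot: [[0.07, 0.998, 0.001], [0.998, -0.07, -0.001], [-0.001, 0.001, -1.0]]
contact_force: [0.4, 0.2, -0.7]
gripper_width: 0.0799
grip_force: 0.0
```

>>> {"fn": "play_rows", "kwargs": {
  "deltas": "80 25 37.5 0 0 0 0;80 25 37.5 0 0 0 0;80 25 37.5 0 0 0 0;80 0 0 0 0 0 0;80 0 0 0 0 0 0;80 0 0 0 0 0 0"
}}

```text
time_s: 19.0
ee_pos: [0.6399, -0.0462, 0.2026]
eef_rot: [[0.071, 0.997, -0.001], [0.997, -0.071, -0.001], [-0.001, -0.001, -1.0]]
contact_force: [-0.5, 0.1, 0.1]
gripper_width: 0.0802
grip_force: 0.0
```

```bash
cat > look.py <<'E'
from h import *
s=st()
c=cam("wrist");P=cloud(c)
print("washer",rect(P,box(P,.58,.70,-.1,.0,.063,.0775)))
print("stud",rect(P,box(P,.62,.66,-.07,-.02,.08,.1)))
print("spacer",rect(P,box(P,.58,.70,-.1,.0,.055,.07)))
for l in ["washer_centre","spacer_centre","bracket_lug","stud_base","bracket_hole"]:
    for d in robot.place_of(l,"wrist")[:2]: print(l,round(d["confidence"],2),np.round(w(c,d["location"]),4))
t=cam("top");P=cloud(t);g=t["pixels"].astype(int)
m=(g[...,2]-g[...,0]>60)&box(P,.36,.56,-.44,-.23,0,.06); print("nut in tray",rect(P,m))
E
python3 look.py
```

```text
19.0 [ 0.6399 -0.0462  0.2026] w 0.0802 g 0.0 F [-0.5  0.1  0.1]
washer (array([639.2, -43.8,  49.1,  48.6,  88.2]), 1932, 0.0717)
stud (array([639.6, -43.4,   9.1,   9. ,  -3.9]), 106, 0.089)
spacer (array([640.3, -42.6,  49. ,  46.4, -36.3]), 89, 0.0686)
washer_centre 0.78 [ 0.6452 -0.0448  0.0681]
washer_centre 0.62 [ 7.815e-01 -6.710e-02  5.000e-04]
bracket_lug 0.76 [0.6475 0.0163 0.0644]
stud_base 0.92 [ 0.6417 -0.0458  0.0402]
nut in tray (array([ 418.9, -402.1,   30. ,   11.4,   69. ]), 17, 0.0267)
```

>>> {"fn": "play_rows", "kwargs": {
  "deltas": "80 0.5 2 -40 0 0 0;80 0 0 -40 0 0 0;80 0 0 -35 0 0 0;80 0 0 -17 0 0 0;80 0 0 -5 0 0 0;80 0 0 0 0 0 0;0 0 0 0 0 0 0;0 0 0 0 0 0 0;0 0 0 0 0 0 0;0 0 0 0 0 0 0;0 0 0 0 0 0 0;0 0 0 0 0 0 0",
  "force": 20
}}

```text
time_s: 20.85
ee_pos: [0.6412, -0.0427, 0.0659]
eef_rot: [[0.069, 0.998, 0.0], [0.998, -0.069, -0.0], [-0.0, 0.0, -1.0]]
contact_force: [-0.7, -0.3, 5.3]
gripper_width: 0.0487
grip_force: 20.0
```

>>> {"fn": "play_rows", "kwargs": {
  "deltas": "0 0 0 2 0 0 0;0 0 0 4 0 0 0;0 0 0 6 0 0 0"
}}

```text
time_s: 21.22
ee_pos: [0.6409, -0.0427, 0.0777]
eef_rot: [[0.069, 0.998, -0.001], [0.998, -0.069, 0.0], [-0.0, -0.001, -1.0]]
contact_force: [0.8, -0.2, -0.6]
gripper_width: 0.0488
grip_force: 20.0
```

>>> {"fn": "play_rows", "kwargs": {
  "deltas": "0 0 0 20 0 0 0;0 0 0 30 0 0 0;0 0 0 30 0 0 0;0 0 0 20 0 0 0;0 -26.2 -34.9 0 0 0 0;0 -26.2 -34.9 0 0 0 0;0 -26.2 -34.9 0 0 0 0;0 -26.2 -34.9 0 0 0 0;0 -26.2 -34.9 0 0 0 0;0 -26.2 -34.9 0 0 0 0;0 -26.2 -34.9 0 0 0 0;0 -26.2 -34.9 0 0 0 0"
}}

```text
time_s: 22.72
ee_pos: [0.4308, -0.3231, 0.179]
eef_rot: [[0.069, 0.998, 0.001], [0.998, -0.069, -0.001], [-0.001, 0.001, -1.0]]
contact_force: [0.6, 0.3, 0.6]
gripper_width: 0.049
grip_force: 20.0
```

>>> {"fn": "play_rows", "kwargs": {
  "deltas": "0 0 0 0 0 0 0;0 0 0 -40 0 0 0;0 0 0 -40 0 0 0;0 0 0 -40 0 0 0;0 0 0 -30 0 0 0;0 0 0 -13 0 0 0;0 0 0 -6 0 0 0;0 0 0 0 0 0 0"
}}

```text
time_s: 23.72
ee_pos: [0.432, -0.3219, 0.0092]
eef_rot: [[0.069, 0.998, 0.001], [0.998, -0.069, -0.001], [-0.0, 0.001, -1.0]]
contact_force: [0.6, -0.3, -0.9]
gripper_width: 0.0484
grip_force: 20.0
```

>>> {"fn": "play_rows", "kwargs": {
  "deltas": "58 0 0 -1 0 0 0;58 0 0 0 0 0 0;58 0 0 0 0 0 0;58 0 0 30 0 0 0;58 0 0 50 0 0 0;70 0 0 50 0 0 0;70 0 0 40 0 0 0;70 26.2 34.8 0 0 0 0;70 26.2 34.8 0 0 0 0;70 26.2 34.8 0 0 0 0;70 26.2 34.8 0 0 0 0;70 26.2 34.8 0 0 0 0"
}}

```text
time_s: 25.22
ee_pos: [0.5631, -0.1468, 0.1778]
eef_rot: [[0.07, 0.998, 0.0], [0.998, -0.07, -0.0], [-0.0, 0.0, -1.0]]
contact_force: [-0.0, 1.1, 0.0]
gripper_width: 0.0704
grip_force: 0.0
```

>>> {"fn": "play_rows", "kwargs": {
  "deltas": "70 26.2 34.8 0 0 0 0;70 26.2 34.8 0 0 0 0;70 26.2 34.8 0 0 0 0;70 0 0 0 0 0 0;70 0 0 0 0 0 0"
}}

```text
time_s: 25.85
ee_pos: [0.6404, -0.0442, 0.1774]
eef_rot: [[0.07, 0.998, -0.001], [0.998, -0.07, -0.001], [-0.001, -0.001, -1.0]]
contact_force: [0.1, -0.4, -0.4]
gripper_width: 0.0704
grip_force: 0.0
```

```bash
python3 look.py
```

```text
25.85 [ 0.6404 -0.0442  0.1774] w 0.0704 g 0.0 F [ 0.1 -0.4 -0.4]
washer (array([639.6, -43.6,  35.2,  34.8,  30. ]), 1008, 0.0656)
stud (array([639.8, -43.4,   9.8,   9.3, -48.7]), 130, 0.0886)
spacer (array([639.7, -43.5,  35.3,  34.9,  31.2]), 1070, 0.0655)
bracket_lug 0.8 [0.651  0.0141 0.0651]
stud_base 0.71 [ 0.6413 -0.0436  0.0387]
bracket_hole 0.68 [ 0.639  -0.039   0.0323]
nut in tray (array([0., 0., 0., 0., 0.]), 0, nan)
  return _methods._mean(a, axis=axis, dtype=dtype,
  ret = ret.dtype.type(ret / rcount)
```

>>> {"fn": "play_rows", "kwargs": {
  "deltas": "70 0 0 -40 0 0 0;70 0 0 -40 0 0 0;70 0 0 -30 0 0 0;70 0 0 -15 0 0 0;70 0 0 -5 0 0 0;70 0 0 0 0 0 0;0 0 0 0 0 0 0;0 0 0 0 0 0 0;0 0 0 0 0 0 0;0 0 0 0 0 0 0;0 0 0 0 0 0 0;0 0 0 0 0 0 0",
  "force": 20
}}

```text
time_s: 27.7
ee_pos: [0.6411, -0.0435, 0.0478]
eef_rot: [[0.069, 0.998, 0.0], [0.998, -0.069, -0.0], [-0.0, 0.0, -1.0]]
contact_force: [-1.4, 0.3, 3.2]
gripper_width: 0.0358
grip_force: 20.0
```

>>> {"fn": "play_rows", "kwargs": {
  "deltas": "0 0 0 5 0 0 0;0 0 0 15 0 0 0;0 0 0 30 0 0 0;0 0 0 30 0 0 0;0 0 0 30 0 0 0;0 0 0 15 0 0 0"
}}

```text
time_s: 28.45
ee_pos: [0.6417, -0.0434, 0.1751]
eef_rot: [[0.07, 0.998, 0.003], [0.998, -0.07, -0.0], [0.0, 0.003, -1.0]]
contact_force: [1.3, 0.5, -1.1]
gripper_width: 0.0357
grip_force: 20.0
```

Run:
```python
from h import *
st()
c=cam("scene");P=cloud(c);g=c["pixels"].astype(int)
m=(g[...,2]-g[...,0]>60)&box(P,.36,.56,-.44,-.23,0,.06); print("nut in tray",rect(P,m))
u,v=map(int,pix(c,[.5,-.2,.0]))
cv2.imwrite("pics/sc2.png",cv2.resize(c["pixels"][v-120:v+80,u-140:u+120],None,fx=3,fy=3,interpolation=cv2.INTER_CUBIC)); print(u-140,v-120)
```

```text
28.45 [ 0.6417 -0.0434  0.1751] w 0.0357 g 20.0 F [ 1.3  0.5 -1.1]
nut in tray (array([ 416.4, -379.4,   63.8,   28.2,  -83.7]), 222, 0.0239)
53 153
```

View pics/sc2.png

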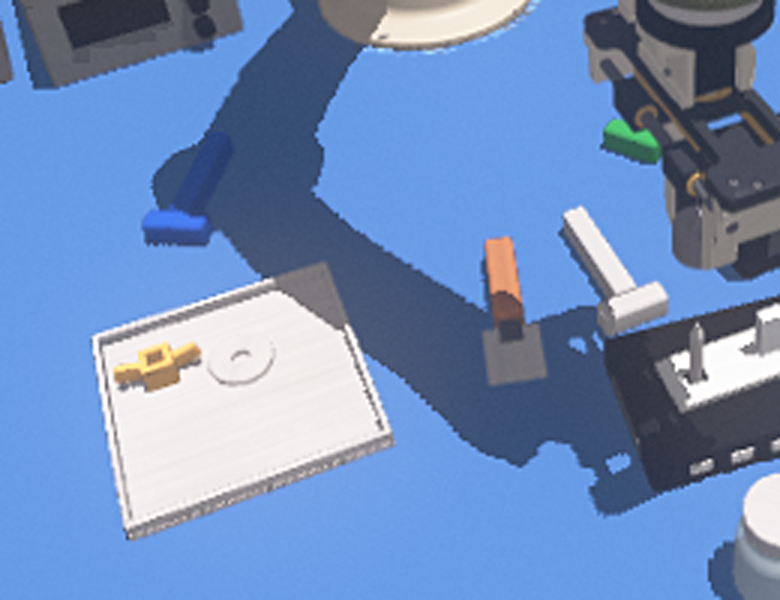

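>>> {"fn": "play_rows", "kwargs": {
  "deltas": "0 -29.5 -32.4 0 0 0 0;0 -29.5 -32.4 0 0 0 0;0 -29.5 -32.4 0 0 0 0;0 -29.5 -32.4 0 0 0 0;0 -29.5 -32.4 0 0 0 0;0 -29.5 -32.4 0 0 0 0;0 -29.5 -32.4 0 0 0 0;0 0 0 0 0 0 0;0 0 0 -40 0 0 0;0 0 0 -40 0 0 0;0 0 0 -40 0 0 0"
}}

```text
time_s: 29.88
ee_pos: [0.4353, -0.2695, 0.0513]
eef_rot: [[0.069, 0.998, 0.001], [0.998, -0.069, 0.0], [0.001, 0.001, -1.0]]
contact_force: [0.5, 0.2, 0.2]
gripper_width: 0.0359
grip_force: 20.0
```

>>> {"fn": "play_rows", "kwargs": {
  "deltas": "0 0 0 -25 0 0 0;0 0 0 -11 0 0 0;0 0 0 -5 0 0 0;0 0 0 0 0 0 0"
}}

```text
time_s: 30.38
ee_pos: [0.4351, -0.2701, 0.0121]
eef_rot: [[0.069, 0.998, 0.001], [0.998, -0.069, -0.0], [-0.0, 0.001, -1.0]]
contact_force: [0.0, -1.0, -0.4]
gripper_width: 0.0358
grip_force: 20.0
```

>>> {"fn": "play_rows", "kwargs": {
  "deltas": "48 0 0 0 0 0 0;48 0 0 0 0 0 0;48 0 0 0 0 0 0;48 0 0 30 0 0 0;48 0 0 50 0 0 0;60 0 0 60 0 0 0;60 0 0 30 0 0 0;60 30 40 0 0 0 0;60 30 40 0 0 0 0;60 30 40 0 0 0 0;60 30 40 0 0 0 0;60 30 40 0 0 0 0"
}}

```text
time_s: 31.88
ee_pos: [0.5852, -0.0691, 0.1817]
eef_rot: [[0.07, 0.998, 0.0], [0.998, -0.07, -0.0], [-0.0, 0.0, -1.0]]
contact_force: [0.5, -0.3, 0.4]
gripper_width: 0.0598
grip_force: 0.0
```

>>> {"fn": "play_rows", "kwargs": {
  "deltas": "60 30 40 0 0 0 0;60 30 40 0 0 0 0;60 0 7 0 0 0 0;60 0 0 0 0 0 0;60 0 0 0 0 0 0"
}}

```text
time_s: 32.5
ee_pos: [0.6438, 0.0149, 0.1816]
eef_rot: [[0.071, 0.997, -0.001], [0.997, -0.071, -0.001], [-0.001, -0.001, -1.0]]
contact_force: [-0.3, 0.2, 0.4]
gripper_width: 0.0603
grip_force: 0.0
```

Run:
```python
from h import *
s=st()
c=cam("wrist");P=cloud(c);g=c["pixels"]
print("lug",rect(P,box(P,.6,.70,-.02,.06,.072,.09)))
print("plate",rect(P,box(P,.58,.72,-.1,.08,.037,.06)&(g.min(-1)>120)))
print("stud",rect(P,box(P,.62,.66,-.07,-.02,.08,.1)))
c=cam("scene");P=cloud(c)
print("spacer",rect(P,box(P,.36,.56,-.3,-.23,.024,.06)))
```

```text
32.5 [0.6438 0.0149 0.1816] w 0.0603 g 0.0 F [-0.3  0.2  0.4]
lug (array([646.5,  18.3,  27.6,  10. ,  83.4]), 382, 0.0816)
plate (array([642. , -20. , 109.1,  45.3,  82.7]), 3412, 0.0417)
stud (array([639.8, -42. ,   9.9,   7. ,  -5. ]), 123, 0.088)
spacer (array([ 436. , -269.4,   34.4,   33.7,  -42.2]), 138, 0.0285)
```

>>> {"fn": "play_rows", "kwargs": {
  "deltas": "50 3.5 3.5 -40 0 0 -2.5;50 0 0 -40 0 0 0;40 0 0 -30 0 0 0;40 0 0 -15 0 0 0;40 0 0 -5 0 0 0;40 0 0 0 0 0 0;0 0 0 0 0 0 0;0 0 0 0 0 0 0;0 0 0 0 0 0 0;0 0 0 0 0 0 0;0 0 0 0 0 0 0;0 0 0 0 0 0 0",
  "force": 55
}}

```text
time_s: 34.1
ee_pos: [0.6482, 0.0202, 0.0519]
eef_rot: [[0.113, 0.994, 0.0], [0.994, -0.113, -0.0], [-0.0, 0.0, -1.0]]
contact_force: [-0.7, -0.5, 5.7]
gripper_width: 0.0097
grip_force: 55.0
```

>>> {"fn": "play_rows", "kwargs": {
  "deltas": "0 0 0 2 0 0 0;0 0 0 8 0 0 0;0 0 0 15 0 0 0;0 0 0 20 0 0 0;0 0 0 20 0 0 0;0 0 0 20 0 0 0;0 0 0 15 0 0 0;0 0 0 0 0 0 0;0 0 0 0 0 0 0"
}}

```text
time_s: 35.22
ee_pos: [0.6477, 0.02, 0.1512]
eef_rot: [[0.113, 0.994, -0.001], [0.994, -0.113, -0.0], [-0.0, -0.001, -1.0]]
contact_force: [-0.4, -0.2, -1.8]
gripper_width: 0.0099
grip_force: 55.0
```

Run:
```python
from h import *
s=st();print(np.round(s["joint_pos"],1))
c=cam("wrist");P=cloud(c)
m=box(P,.58,.72,-.09,.07,.1,.16)&(c["pixels"].min(-1)>110)
print(rect(P,m)); Q=P[m]; y=Q[:,1]
for a in np.arange(-.07,.05,.02):
    k=(y>a)&(y<a+.02); print(round(a,2),k.sum(),np.round(np.percentile(Q[k][:,2],[10,50,90]),3) if k.sum() else "")
```

```text
35.23 [0.6477 0.02   0.1512] w 0.0099 g 55.0 F [-0.4 -0.2 -1.8]
[  7.3  34.8 -21.5 104.7  17.5  43.9 -30. ]
(array([642.2, -16.2, 101.6,  44.2,  82.9]), 2504, 0.1409)
-0.07 771 [0.138 0.141 0.141]
-0.05 97 [0.14  0.141 0.142]
-0.03 0 
-0.01 0 
0.01 761 [0.14  0.141 0.155]
0.03 875 [0.138 0.141 0.156]
```

>>> {"fn": "play_rows", "kwargs": {
  "deltas": "0 -15.5 -35.8 0 0 0 0.4;0 -15.5 -35.8 0 0 0 0.4;0 -15.5 -35.8 0 0 0 0.4;0 -15.5 -35.8 0 0 0 0.4;0 -15.5 -35.8 0 0 0 0.4;0 -15.5 -35.8 0 0 0 0.4;0 -15.5 -35.8 0 0 0 0.4;0 -15.5 -35.8 0 0 0 0.2;0 -15.5 -35.8 0 0 0 0;0 0 0 0 0 0 0;0 0 0 -40 0 0 0;0 0 0 -40 0 0 0"
}}

```text
time_s: 36.78
ee_pos: [0.5091, -0.3012, 0.0706]
eef_rot: [[0.06, 0.998, 0.001], [0.998, -0.06, 0.0], [0.0, 0.001, -1.0]]
contact_force: [0.3, 0.4, -1.3]
gripper_width: 0.0097
grip_force: 55.0
```

>>> {"fn": "play_rows", "kwargs": {
  "deltas": "0 0 0 -30 0 0 0;0 0 0 -10 0 0 0;0 0 0 -6 0 0 0;0 0 0 -2 0 0 0;0 0 0 0 0 0 0"
}}

```text
time_s: 37.4
ee_pos: [0.509, -0.3022, 0.0244]
eef_rot: [[0.061, 0.998, 0.001], [0.998, -0.061, -0.001], [-0.001, 0.001, -1.0]]
contact_force: [-0.5, -0.1, -1.0]
gripper_width: 0.0099
grip_force: 55.0
```

>>> {"fn": "play_rows", "kwargs": {
  "deltas": "0 0 0 -2 0 0 0;0 0 0 0 0 0 0;26 0 0 0 0 0 0;26 0 0 0 0 0 0;26 0 0 0 0 0 0;26 0 0 30 0 0 0;26 0 0 50 0 0 0;26 0 0 50 0 0 0;60 0 30 40 0 0 0;60 0 50 20 0 0 0;60 0 50 0 0 0 0"
}}

```text
time_s: 38.78
ee_pos: [0.5093, -0.171, 0.2135]
eef_rot: [[0.062, 0.998, 0.003], [0.998, -0.062, -0.001], [-0.001, 0.003, -1.0]]
contact_force: [1.4, -0.1, -0.1]
gripper_width: 0.0515
grip_force: 0.0
```

>>> {"fn": "play_rows", "kwargs": {
  "deltas": "60 0 50 20 0 0 0;60 0 0 0 0 0 0;60 0 0 0 0 0 0;60 0 0 0 0 0 0"
}}

```text
time_s: 39.28
ee_pos: [0.5082, -0.1233, 0.2311]
eef_rot: [[0.063, 0.998, -0.001], [0.998, -0.063, -0.0], [-0.0, -0.001, -1.0]]
contact_force: [0.4, 0.3, 0.4]
gripper_width: 0.0601
grip_force: 0.0
```

```bash
cat > look2.py <<'E'
from h import *
s=st();print(np.round(s["eef_rot"][:,0],3))
for n in ["wrist","top","scene"]:
    c=cam(n);P=cloud(c);print(n)
    for l in ["tkey_grip","scraper_grip"]:
        for d in robot.place_of(l,n)[:3]: print(l,round(d["confidence"],2),np.round(w(c,d["location"]),4))
    m=box(P,.36,.58,-.20,.04,.010,.03)
    k,L=cv2.connectedComponents(m.astype(np.uint8))
    for i in range(1,k):
        if (L==i).sum()>60: print("comp",rect(P,L==i))
    cv2.imwrite(f"pics/{n}3.png",c["pixels"])
E
python3 look2.py
```

```text
39.27 [ 0.5082 -0.1233  0.2311] w 0.0601 g 0.0 F [0.4 0.3 0.4]
[ 0.063  0.998 -0.   ]
wrist
tkey_grip 0.69 [ 0.476  -0.0361  0.0155]
tkey_grip 0.35 [ 0.4153 -0.3806  0.0156]
scraper_grip 0.97 [ 0.4749 -0.1188  0.0124]
comp (array([485.3, -36. , 128.4,  54.7,  -3.2]), 2671, 0.0244)
comp (array([574.8, -59.7,  44.9,   3.4,  81. ]), 136, 0.0221)
comp (array([ 469.4, -118.2,   99.2,   24.7,  -18.5]), 1698, 0.0242)
top
tkey_grip 0.88 [ 0.4806 -0.0372  0.0152]
tkey_grip 0.56 [0.3234 0.1161 0.016 ]
tkey_grip 0.46 [ 0.2149 -0.2976  0.0116]
scraper_grip 0.62 [ 0.4802 -0.1174  0.01  ]
comp (array([487.1, -37.4, 126.4,  54.3,  -0.8]), 507, 0.0233)
comp (array([ 462.8, -113.7,   79.9,   23.9,  -18. ]), 177, 0.0234)
scene
tkey_grip 0.96 [0.3264 0.116  0.0114]
tkey_grip 0.6 [ 0.4752 -0.036   0.0112]
tkey_grip 0.57 [ 0.212  -0.2979  0.0151]
scraper_grip 0.6 [ 0.4681 -0.1183  0.0073]
scraper_grip 0.5 [0.4565 0.3528 0.0158]
comp (array([487.9, -34.5, 130.2,  56. ,  -5.2]), 524, 0.0225)
comp (array([ 471.8, -117.9,  100.1,   24.1,  -18.3]), 326, 0.0223)
```

View pics/wrist3.png

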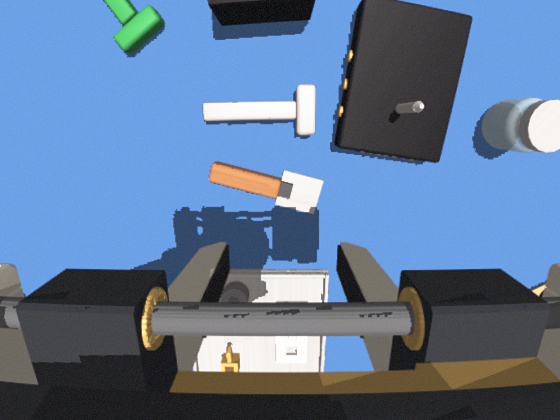

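View pics/scene3.png

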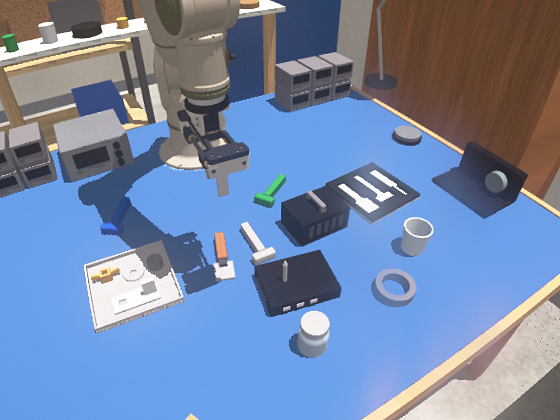

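Nut, washer, spacer and bracket are all in the parts tray, at scene pixels (105,274), (133,268), (154,262) and (135,300). In the wrist picture the steel T-key is at (255,108) and the scraper at (265,185). The green and blue T-shapes are the look-alikes, so I leave them. Next I look at the tool tray from close by.

>>> {"fn": "play_rows", "kwargs": {
  "deltas": "80 -6 53 0 0 0 0;80 -6 53 0 0 0 0;80 -6 53 0 0 0 0;80 -6 53 0 0 0 0;80 -6 53 0 0 0 0;80 -3 53 0 0 0 0;80 0 53 0 0 0 0;80 0 42 0 0 0 0;80 0 0 0 0 0 0;80 0 0 0 0 0 0;80 0 0 0 0 0 0"
}}

```text
time_s: 41.1
ee_pos: [0.4758, 0.2895, 0.2315]
eef_rot: [[0.063, 0.998, -0.0], [0.998, -0.063, -0.001], [-0.001, 0.0, -1.0]]
contact_force: [0.4, -1.0, -0.4]
gripper_width: 0.0805
grip_force: 0.0
```

Run:
```python
from h import *
s=st();print(np.round(s["eef_rot"][:,0],3),np.round(s["joint_pos"],1))
c=cam("wrist");P=cloud(c);g=c["pixels"]
print("tray",rect(P,box(P,.33,.6,.24,.47,.011,.04)))
m=(g.min(-1)>110)&box(P,.36,.58,.25,.46,-.01,.025)
k,L=cv2.connectedComponents(m.astype(np.uint8))
for i in range(1,k):
    if (L==i).sum()>150: print("pocket",rect(P,L==i))
m=box(P,.37,.57,.26,.45,-.005,.0105)
k,L=cv2.connectedComponents(m.astype(np.uint8))
for i in range(1,k):
    if (L==i).sum()>150: print("pocket depth",rect(P,L==i))
for l in ["tkey_pocket","scraper_pocket","driver_pocket","tool_tray"]:
    for d in robot.place_of(l,"wrist")[:2]: print(l,round(d["confidence"],2),np.round(w(c,d["location"]),4))
print("campos",-c["R"].T@c["t"])
cv2.imwrite("pics/wr4.png",g)
```

```text
41.1 [0.4758 0.2895 0.2315] w 0.0805 g 0.0 F [ 0.4 -1.  -0.4]
[ 0.063  0.998 -0.001] [-14.4  24.7 -31.5 111.7  17.1  48.2 -58.7]
tray (array([473. , 349.8, 191.5, 191.1,   4.6]), 16271, 0.0167)
pocket (array([469.3, 415.1, 143.1,  38. ,   4.9]), 3438, 0.0067)
pocket (array([460.7, 355.5, 134.8,  63.2,   4.3]), 3472, 0.0067)
pocket (array([474.7, 290.5, 143.4,  53.2,   5.1]), 3644, 0.0068)
pocket depth (array([568.9, 416.4,  67.2,   6.3, -85.9]), 192, 0.0007)
pocket depth (array([423. , 449.1, 106.4,   9.4,   4.7]), 458, 0.0008)
pocket depth (array([469.4, 416.3, 143.6,  37.9,   4.5]), 3602, 0.0067)
pocket depth (array([460.9, 355.8, 135.4,  64.2,   4.7]), 3622, 0.0067)
pocket depth (array([374.7, 317.9, 115.7,   9.5, -89.9]), 436, 0.0008)
pocket depth (array([475.1, 289.6, 144.1,  51.4,   4.9]), 3736, 0.0068)
tkey_pocket 0.66 [0.4509 0.3532 0.0176]
scraper_pocket 0.67 [0.4509 0.2918 0.0221]
driver_pocket 0.55 [0.4504 0.4162 0.0193]
tool_tray 0.94 [ 4.726e-01  3.513e-01 -2.000e-04]
campos [0.47963427 0.36250002 0.39824606]
```

View pics/wr4.png

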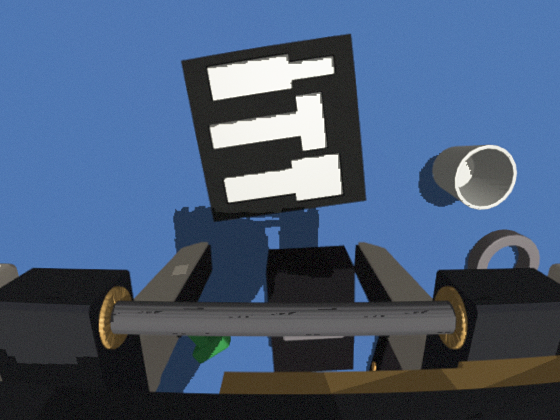

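The picture shows the tool tray with the driver cut-out at (270,77), the T-key cut-out at (270,125) and the scraper cut-out at (285,180). They match the network. Now I go for the T-key.

>>> {"fn": "play_rows", "kwargs": {
  "deltas": "60 0 -36 0 0 0 10;60 0 -36 0 0 0 10;60 0 -36 0 0 0 10;60 0 -36 0 0 0 10;60 0 -36 0 0 0 10;60 0 -36 0 0 0 10;60 0 -36 0 0 0 10;60 0 -36 0 0 0 10;60 1 -37 0 0 0 10.5;60 0 0 0 0 0 0;60 0 0 0 0 0 0;60 0 0 0 0 0 0",
  "force": 30
}}

```text
time_s: 42.85
ee_pos: [0.4766, -0.0328, 0.2319]
eef_rot: [[-0.999, 0.052, 0.001], [0.052, 0.999, 0.0], [-0.001, 0.0, -1.0]]
contact_force: [0.7, -0.4, 0.3]
gripper_width: 0.0603
grip_force: 0.0
```

Run:
```python
from h import *
s=st();print(np.round(s["eef_rot"][:,0],3),np.round(s["joint_pos"],1))
c=cam("wrist");P=cloud(c)
m=box(P,.36,.58,-.20,.04,.010,.03)
k,L=cv2.connectedComponents(m.astype(np.uint8))
for i in range(1,k):
    if (L==i).sum()>150: print("comp",rect(P,L==i))
```

```text
42.85 [ 0.4766 -0.0328  0.2319] w 0.0603 g 0.0 F [ 0.7 -0.4  0.3]
[-0.999  0.052 -0.001] [ 39.3  25.  -56.9 120.1  28.   49.1  52.9]
comp (array([484.6, -36.7, 126.7,  55.7,  -3.2]), 2286, 0.0244)
comp (array([ 469.2, -117.6,  100.8,   23.5,  -18.2]), 1607, 0.0242)
comp (array([575.5, -59.8,  46.9,   4.1,  83.1]), 236, 0.0214)
```

>>> {"fn": "play_rows", "kwargs": {
  "deltas": "60 0 -3 -50 0 0 0;60 0 0 -50 0 0 0;60 0 0 -50 0 0 0;60 0 0 -40 0 0 0;60 0 0 -22 0 0 0;60 0 0 -6 0 0 0;0 0 0 0 0 0 0;0 0 0 0 0 0 0;0 0 0 0 0 0 0;0 0 0 0 0 0 0;0 0 0 0 0 0 0;0 0 0 0 0 0 0"
}}

```text
time_s: 44.4
ee_pos: [0.4768, -0.037, 0.014]
eef_rot: [[-0.999, 0.052, 0.001], [0.052, 0.999, -0.0], [-0.001, -0.0, -1.0]]
contact_force: [-0.3, -0.6, 6.4]
gripper_width: 0.0196
grip_force: 30.0
```

>>> {"fn": "play_rows", "kwargs": {
  "deltas": "0 0 0 5 0 0 0;0 0 0 15 0 0 0;0 0 0 40 0 0 0;0 0 0 50 0 0 0;0 0 0 50 0 0 0;0 0 0 0 0 0 0;0 0 0 0 0 0 0"
}}

```text
time_s: 45.28
ee_pos: [0.4759, -0.0377, 0.1731]
eef_rot: [[-0.999, 0.053, -0.001], [0.053, 0.999, -0.001], [0.001, -0.001, -1.0]]
contact_force: [-0.2, 1.0, -1.6]
gripper_width: 0.0196
grip_force: 30.0
```

Run:
```python
from h import *
s=st();print(np.round(s["eef_rot"][:,0],3),np.round(s["joint_pos"],1))
c=cam("scene");P=cloud(c)
print("key",rect(P,box(P,.36,.58,-.10,.03,.155,.185)))
c=cam("wrist");P=cloud(c);m=box(P,.36,.58,-.10,.03,.14,.19)&(c["pixels"].min(-1)>120);print("keyw",rect(P,m))
```

```text
45.27 [ 0.4759 -0.0377  0.1731] w 0.0196 g 30.0 F [-0.2  1.  -1.6]
[-0.999  0.053  0.001] [ 34.8  29.1 -51.5 123.9  34.3  42.5  47.3]
key (array([496.4, -38.7, 111.2,  55.2,  -3.1]), 631, 0.1808)
keyw (array([483.9, -37.4, 125. ,  39.2,  -3.7]), 2431, 0.1827)
```

>>> {"fn": "play_rows", "kwargs": {
  "deltas": "0 -2.6 43.6 0 0 0 0.9;0 -2.6 43.6 0 0 0 0.9;0 -2.6 43.6 0 0 0 0.9;0 -2.6 43.6 0 0 0 0.8;0 -2.6 43.6 0 0 0 0.8;0 -2.6 43.6 0 0 0 0.8;0 -2.6 43.6 0 0 0 0.8;0 -2.6 43.6 0 0 0 0.9;0 -2.6 43.6 0 0 0 0.8;0 0 0 0 0 0 0;0 0 0 -50 0 0 0;0 0 0 -40 0 0 0"
}}

```text
time_s: 46.88
ee_pos: [0.4526, 0.3539, 0.081]
eef_rot: [[-0.997, -0.08, -0.002], [-0.08, 0.997, -0.002], [0.002, -0.002, -1.0]]
contact_force: [0.3, 0.5, -2.2]
gripper_width: 0.0194
grip_force: 30.0
```

>>> {"fn": "play_rows", "kwargs": {
  "deltas": "0 0 0 -30 0 0 0;0 0 0 0 0 0 0;0 0 0 0 0 0 0"
}}

```text
time_s: 47.25
ee_pos: [0.4531, 0.3554, 0.054]
eef_rot: [[-0.997, -0.081, -0.0], [-0.081, 0.997, -0.0], [0.0, -0.0, -1.0]]
contact_force: [-0.2, 0.3, -1.4]
gripper_width: 0.0196
grip_force: 30.0
```

Run:
```python
from h import *
s=st();print(np.round(s["eef_rot"][:,0],3),np.round(s["joint_pos"],1))
c=cam("wrist");P=cloud(c);g=c["pixels"].min(-1)
z=s["ee_pos"][2]+.010
m=box(P,.36,.56,.30,.41,z-.012,z+.008)&(g>110);print("keyw",rect(P,m))
c=cam("top");P=cloud(c);m=box(P,.36,.56,.30,.41,z-.012,z+.008)&(c["pixels"].min(-1)>110);print("keytop",rect(P,m))
```

```text
47.25 [0.4531 0.3554 0.054 ] w 0.0196 g 30.0 F [-0.2  0.3 -1.4]
[-0.997 -0.081  0.   ] [-16.9  43.3 -40.9 116.8  47.1  37.8   5.1]
keyw (array([460.8, 356.5, 126.9,  48.6,   7.3]), 8068, 0.0644)
keytop (array([401.9, 357.3,   2. ,   0. , -89.8]), 2, 0.062)
```

>>> {"fn": "play_rows", "kwargs": {
  "deltas": "0 0 -0.5 -12 0 0 0;0 0 0 -10 0 0 0;0 0 0 -6 0 0 0;0 0 0 -4 0 0 0;0 0 0 -1 0 0 0;0 0 0 0 0 0 0"
}}

```text
time_s: 48.1
ee_pos: [0.4531, 0.355, 0.0207]
eef_rot: [[-0.997, -0.081, 0.0], [-0.081, 0.997, 0.0], [-0.0, 0.0, -1.0]]
contact_force: [0.3, -0.4, -1.8]
gripper_width: 0.0196
grip_force: 30.0
```

>>> {"fn": "play_rows", "kwargs": {
  "deltas": "32 0 0 0 0 0 0;32 0 0 0 0 0 0;32 0 0 0 0 0 0;32 0 0 20 0 0 0;32 0 0 50 0 0 0;32 0 0 60 0 0 0;32 0 0 60 0 0 0;32 0 0 0 0 0 0;32 0 0 0 0 0 0"
}}

```text
time_s: 49.22
ee_pos: [0.4532, 0.3543, 0.2104]
eef_rot: [[-0.997, -0.08, 0.0], [-0.08, 0.997, -0.001], [-0.0, -0.001, -1.0]]
contact_force: [-0.5, -0.6, -1.1]
gripper_width: 0.0324
grip_force: 0.0
```

Run:
```python
from h import *
s=st();print(np.round(s["joint_pos"],1))
c=cam("wrist");P=cloud(c);g=c["pixels"].min(-1)
m=box(P,.36,.56,.31,.40,.022,.045)&(g>90);print("keyw",rect(P,m))
for d in robot.place_of("tkey_grip","wrist")[:2]: print(round(d["confidence"],2),np.round(w(c,d["location"]),4))
```

```text
49.23 [0.4532 0.3543 0.2104] w 0.0324 g 0.0 F [-0.5 -0.6 -1.1]
[ -8.8  32.8 -51.9 110.   32.3  53.   17.9]
keyw (array([460.8, 355.5, 126.4,  54.6,   4.6]), 2565, 0.0305)
0.77 [0.3288 0.1106 0.0103]
0.66 [0.4547 0.3537 0.0207]
```

>>> {"fn": "play_rows", "kwargs": {
  "deltas": "60 1.7 -47.2 2 0 0 -2.3;60 1.7 -47.2 2 0 0 -2.3;60 1.7 -47.2 2 0 0 -2.3;60 1.7 -47.2 2 0 0 -2.3;60 1.7 -47.2 2 0 0 -2.3;60 1.7 -47.2 2 0 0 -2.3;60 1.7 -47.2 2 0 0 -2.3;60 1.7 -47.2 2 0 0 -2.3;60 1.7 -47.2 2 0 0 -2.3;60 1.7 -47.2 2 0 0 -2.3;60 0 0 0 0 0 0;60 0 0 0 0 0 0"
}}

```text
time_s: 50.82
ee_pos: [0.4698, -0.1164, 0.2298]
eef_rot: [[-0.949, 0.315, -0.001], [0.315, 0.949, 0.001], [0.002, 0.001, -1.0]]
contact_force: [0.9, -0.1, 0.5]
gripper_width: 0.0601
grip_force: 0.0
```

Run:
```python
from h import *
s=st();print(np.round(s["eef_rot"][:,0],3),np.round(s["joint_pos"],1))
c=cam("wrist");P=cloud(c)
m=box(P,.36,.58,-.20,.0,.010,.03)
k,L=cv2.connectedComponents(m.astype(np.uint8))
for i in range(1,k):
    if (L==i).sum()>150: print("comp",rect(P,L==i))
for d in robot.place_of("scraper_grip","wrist")[:2]: print(round(d["confidence"],2),np.round(w(c,d["location"]),4))
```

```text
50.83 [ 0.4698 -0.1164  0.2298] w 0.0601 g 0.0 F [ 0.9 -0.1  0.5]
[-0.949  0.315  0.002] [ 45.1  23.8 -50.7 119.6  24.9  47.7  51.2]
comp (array([ 469.6, -118. ,  100.8,   23. ,  -18.8]), 1575, 0.0243)
0.57 [ 0.4756 -0.1203  0.0119]
```

>>> {"fn": "play_rows", "kwargs": {
  "deltas": "60 0 -1 -50 0 0 0;60 0 0 -50 0 0 0;60 0 0 -50 0 0 0;60 0 0 -40 0 0 0;60 0 0 -20 0 0 0;60 0 0 -6 0 0 0;0 0 0 0 0 0 0;0 0 0 0 0 0 0;0 0 0 0 0 0 0;0 0 0 0 0 0 0;0 0 0 0 0 0 0;0 0 0 0 0 0 0"
}}

```text
time_s: 52.42
ee_pos: [0.4704, -0.1183, 0.0151]
eef_rot: [[-0.949, 0.316, 0.001], [0.316, 0.949, -0.0], [-0.001, -0.0, -1.0]]
contact_force: [0.0, -1.3, 6.4]
gripper_width: 0.0239
grip_force: 30.0
```

>>> {"fn": "play_rows", "kwargs": {
  "deltas": "0 0 0 5 0 0 0;0 0 0 15 0 0 0;0 0 0 40 0 0 0;0 0 0 50 0 0 0;0 0 0 50 0 0 0;0 0 0 0 0 0 0;0 0 0 0 0 0 0"
}}

```text
time_s: 53.3
ee_pos: [0.4694, -0.1186, 0.1741]
eef_rot: [[-0.949, 0.316, -0.001], [0.316, 0.949, -0.0], [0.001, -0.001, -1.0]]
contact_force: [0.1, -0.6, -1.3]
gripper_width: 0.0238
grip_force: 30.0
```

Run:
```python
from h import *
s=st();print(np.round(s["eef_rot"][:,0],3))
c=cam("wrist");P=cloud(c);m=box(P,.36,.60,-.22,.0,.14,.20);m&=(c["pixels"][...,2].astype(int)-c["pixels"][...,0]>40);print("wood",rect(P,m))
m=box(P,.36,.6,-.22,.0,.145,.20)&(c["range_z"]>.12);k,L=cv2.connectedComponents(m.astype(np.uint8))
for i in range(1,k):
    if (L==i).sum()>150: print("comp",rect(P,L==i))
c=cam("scene");P=cloud(c);m=box(P,.36,.60,-.22,.0,.14,.19);print("sc",rect(P,m))
```

```text
53.3 [ 0.4694 -0.1186  0.1741] w 0.0238 g 30.0 F [ 0.1 -0.6 -1.3]
[-0.949  0.316  0.001]
wood (array([ 456.2, -114.7,   75. ,   23.1,  -18.6]), 5870, 0.1836)
comp (array([ 462. , -116.5,   88.3,   51.8,   -3.5]), 7331, 0.1836)
comp (array([ 536.8, -141.3,   44.1,   27.5,   71.3]), 2189, 0.1656)
sc (array([ 486.8, -123.9,  135.5,   50.6,  -19.3]), 841, 0.1723)
```

>>> {"fn": "play_rows", "kwargs": {
  "deltas": "0 -1.2 40.7 0 0 0 2.3;0 -1.2 40.7 0 0 0 2.3;0 -1.2 40.7 0 0 0 2.3;0 -1.2 40.7 0 0 0 2.3;0 -1.2 40.7 0 0 0 2.3;0 -1.2 40.7 0 0 0 2.3;0 -1.2 40.7 0 0 0 2.3;0 -1.2 40.7 0 0 0 2.3;0 -1.2 40.7 0 0 0 2.4;0 -1.2 40.7 0 0 0 2.4;0 0 0 0 0 0 0;0 0 0 -40 0 0 0"
}}

```text
time_s: 54.9
ee_pos: [0.4587, 0.2897, 0.1346]
eef_rot: [[-0.996, -0.084, 0.002], [-0.084, 0.996, 0.001], [-0.002, 0.001, -1.0]]
contact_force: [1.4, 0.2, -2.6]
gripper_width: 0.0238
grip_force: 30.0
```

>>> {"fn": "play_rows", "kwargs": {
  "deltas": "0 0 0 -50 0 0 0;0 0 0 -30 0 0 0;0 0 0 0 0 0 0;0 0 0 0 0 0 0"
}}

```text
time_s: 55.4
ee_pos: [0.4581, 0.2889, 0.055]
eef_rot: [[-0.996, -0.084, -0.0], [-0.084, 0.996, -0.0], [0.0, -0.0, -1.0]]
contact_force: [0.2, 0.0, -1.3]
gripper_width: 0.0238
grip_force: 30.0
```

Run:
```python
from h import *
s=st();print(np.round(s["eef_rot"][:,0],3),np.round(s["joint_pos"],1))
c=cam("wrist");P=cloud(c);g=c["pixels"].astype(int)
m=box(P,.36,.46,.24,.34,.045,.08)&(g[...,2]-g[...,0]>40);print("wood",rect(P,m))
m=box(P,.50,.58,.24,.34,.038,.055)&(g.min(-1)>60);print("blade",rect(P,m))
c=cam("scene");P=cloud(c);m=box(P,.36,.60,.2,.36,.036,.067);print("sc",rect(P,m))
```

```text
55.4 [0.4581 0.2889 0.055 ] w 0.0238 g 30.0 F [ 0.2  0.  -1.3]
[-0.996 -0.084  0.   ] [-11.3  41.4 -40.2 121.3  48.4  34.8   8.4]
wood (array([433.9, 286.4,  54.2,  24. ,   5.1]), 4684, 0.0644)
blade (array([528.7, 294.8,  44.1,  27.5, -84.9]), 2193, 0.0465)
sc (array([480.3, 257. , 137.9, 117.8,   2.4]), 479, 0.0481)
```

>>> {"fn": "play_rows", "kwargs": {
  "deltas": "0 0 0 -12 0 0 0;0 0 0 -10 0 0 0;0 0 0 -6 0 0 0;0 0 0 -4 0 0 0;0 0 0 -1 0 0 0;0 0 0 0 0 0 0;35 0 0 0 0 0 0;35 0 0 0 0 0 0;35 0 0 0 0 0 0;35 0 0 20 0 0 0;35 0 0 50 0 0 0;35 0 0 60 0 0 0"
}}

```text
time_s: 57.0
ee_pos: [0.4575, 0.2886, 0.1524]
eef_rot: [[-0.996, -0.084, -0.002], [-0.084, 0.996, -0.001], [0.002, -0.001, -1.0]]
contact_force: [1.0, -0.8, -0.3]
gripper_width: 0.0352
grip_force: 0.0
```

>>> {"fn": "play_rows", "kwargs": {
  "deltas": "35 0 0 50 0 0 0;35 0 -40 0 0 0 0;35 0 -40 0 0 0 0;35 0 0 0 0 0 0;35 0 0 0 0 0 0;35 0 0 0 0 0 0"
}}

```text
time_s: 57.75
ee_pos: [0.4581, 0.2103, 0.2018]
eef_rot: [[-0.996, -0.085, 0.0], [-0.085, 0.996, 0.001], [-0.0, 0.001, -1.0]]
contact_force: [0.6, 0.4, -0.3]
gripper_width: 0.035
grip_force: 0.0
```

Run:
```python
from h import *
s=st()
c=cam("wrist");P=cloud(c);g=c["pixels"].astype(int)
print("key",rect(P,box(P,.36,.56,.32,.40,.022,.045)&(g.min(-1)>90)))
m=box(P,.36,.56,.25,.34,.005,.045)&(g[...,2]-g[...,0]>40);print("wood",rect(P,m))
m=box(P,.50,.58,.24,.34,-.01,.03)&(g.min(-1)>60);print("blade",rect(P,m))
for n in ["scraper_grip","tkey_grip"]:
    for d in robot.place_of(n,"wrist")[:2]: print(n,round(d["confidence"],2),np.round(w(c,d["location"]),4))
cv2.imwrite("pics/wr6.png",c["pixels"])
c=cam("scene");P=cloud(c);print("cover",rect(P,box(P,.4,.6,.0,.25,.055,.08)));cv2.imwrite("pics/sc6.png",c["pixels"])
```

```text
57.75 [0.4581 0.2103 0.2018] w 0.035 g 0.0 F [ 0.6  0.4 -0.3]
key (array([461.1, 353.9, 125.9,  55.5,   5.6]), 2690, 0.0303)
wood (array([448.6, 290.5,  84.4,  29.9,   4.8]), 1908, 0.0303)
blade (array([539.9, 290. , 100. ,  79.8, -89.9]), 2664, 0.0124)
scraper_grip 0.83 [0.4622 0.2854 0.0176]
tkey_grip 0.94 [0.4531 0.355  0.0235]
tkey_grip 0.71 [0.3282 0.1125 0.0107]
cover (array([501. , 130.9, 143. , 105.1,  89.9]), 1635, 0.0693)
```

View pics/sc6.png

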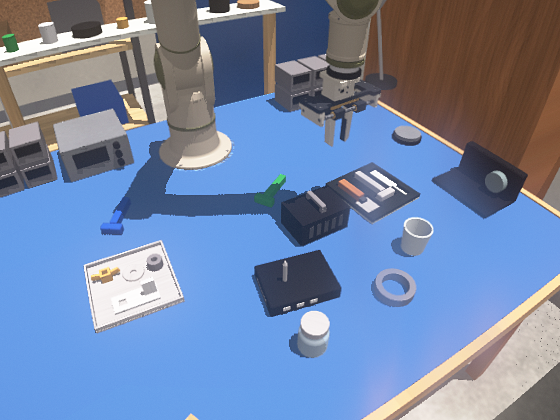

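View pics/wr6.png

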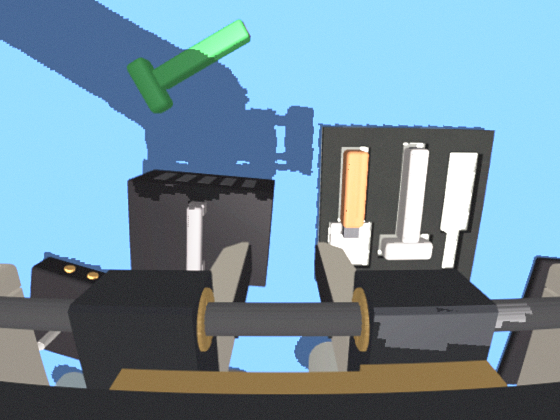

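The T-key (410,195) and scraper (355,190) sit in their cut-outs. The cover and all four parts are in place. One last check of the full top view for a driver, since an unidentified brown object showed at its upper right.

View pics/top0.png

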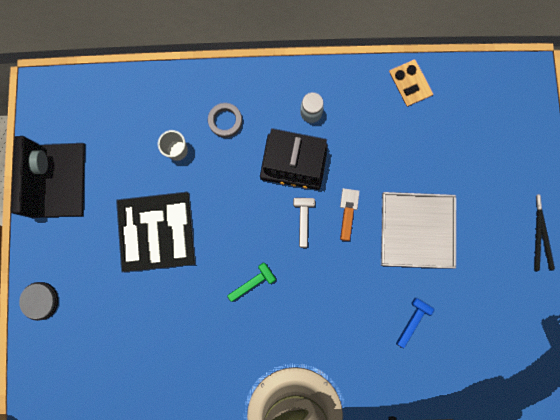

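The brown board at (411,82) is not listed. At (542,232) lies a black object with a steel tip. It looks like two-legged pliers, which I confirm in a crop.

Run:
```python
from h import *
c=cam("top");P=cloud(c);cv2.imwrite("pics/dr.png",cv2.resize(c["pixels"][180:285,500:560],None,fx=5,fy=5,interpolation=cv2.INTER_CUBIC))
print("obj",rect(P[180:285,515:560],box(P[180:285,515:560],.2,.8,-1,-.5,.004,.1)))
for d in robot.place_of("driver_grip","top"): print(d["confidence"],w(c,d["location"]))
```

```text
obj (array([ 445.2, -649.7,  275.4,  120.7,   -5.1]), 893, 0.0112)
```

View pics/dr.png

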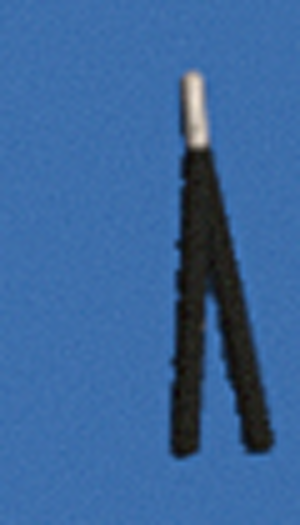

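The crop shows a pair of pliers with two legs, not the driver, so the driver is absent. Handing in.

```bash
python3 -c "
from h import *
print(robot.hand_in())"
```

```text
the job is handed in; nothing more can be done
None
```

I handed the job in at about 58 s: the cover stands upright on the bench, the nut, washer, spacer and bracket are in the parts tray in that order, the T-key and scraper are in their cut-outs, and there was no driver on the bench; the hand-in gave no verdict.

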